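Hook the stuck key out of the T-slot

TASK

A flat steel key is stuck in the T-slot of the steel fixture. Take the hooked pick from its stand, reach down into the slot, catch the key by its eye and gently draw it out onto the apron until it lies flat against the front lip; then put the pick back upright in its stand. Move the key only with the pick (no fingers on it), feel your way without forcing (stay under about 30 N), and leave the other things on the bench where they are.

Things in the scene. Friction and masses are not known exactly. Their poses are not given: they have to be found in the camera images.
- fixture: Fixed steel T-slot block with an apron (sizes in mm). Origin: bench level, under the centre of the slot's open mouth; x along the slot, away from the mouth and roughly away from the robot; y left, z up. Block x 0 to 115, y -45 to 45, top z 40. Slot x 0 to 100, closed at 100: floor z 10, undercut 25 wide up to z 20, then a 16 wide slit open at the top (z 20 to 40).
- slot_mouth (a point): Centre of the slot's mouth, on the slot floor (fixture 0, 0, 10). A spring pad in the undercut's +y wall, x 45 to 65 from the mouth, presses the key against the -y wall with about 5 N: it takes about 4 to 8 N to slide the key until it has left the pad.
- lip_face (a point): Foot of the lip's inner face (fixture -60, 0, 10). The slot floor runs on outside the mouth as an open apron 90 wide, x -60 to 0, same level, ending at this lip (6 thick, 8 high). When the key lies against the lip its centre is 22 from this face, 38 outside the mouth.
- key: Flat steel key 44 long (x), 22 wide (y), 5 thick (z), about 30 g, with an oblong through eye in its middle, 18 long (x) by 14 wide (y), open down to the slot floor. Origin: centre of its underside. It starts flat on the slot floor under the undercut, x along the slot, centre 35 to 75 inside the mouth; the eye is visible down the slit.
- pick: Upright hooked pick, about 95 g. Origin: centre of the underside of its square brass collar, z up. Collar 30 x 30, z 0 to 6; dark wood handle 18 x 18, z 6 to 56, flat sides facing x and y, gripped from above. Below hangs a 9 mm tube, then a 6 mm round shank ending in a flat hook toe 4 thick, 6 wide (y), reaching from x -8 to +3 about the shank's axis.
- tube_end (a point): Lower end of the pick's brass tube, 20 below the pick's origin, where the telescopic shank comes out. The toe's underside is anywhere from 54 to 76 below the pick's origin, as the last user left it: not measured, so feel for it. The shank is stiff and slides only above 50 N.
- stand: Fixed wooden stand. Origin: centre of its base on the bench, z up. Base 90 x 80 x 10. Two cheeks 60 long (x), top z 96, with a gap 15 wide (y -7.5 to 7.5), open above and at the -x side, closed by a web at x 22 to 30. The pick hangs in the gap, collar resting on the cheek tops, its x along the stand's x (toe to -x).
- stand_seat (a point): Where the pick's origin sits in the stand: middle of the cheek tops, 96 above the bench.
- steel_block: Bystander, leave alone: plain dark steel block, 50 x 35 x 25.
- hammer: Bystander, leave alone: small hammer lying flat, 260 long.
- driver: Bystander, leave alone: wood-handled driver lying flat, 200 long.
- tin: Bystander, leave alone: open steel bowl, 80 across, 45 high.
- collar_ring: Bystander, leave alone: brass ring lying flat, 44 outside, 14 high.
- punch: Bystander, leave alone: square steel punch lying flat, 110 long, 12 thick.
- oil: Bystander, leave alone: amber jar, 60 across, 110 high.
There are look-alikes about, which are no part of the job. Leave any blue or yellow look-alike of the stand alone.

How it is judged:
By the outcome, as a careful person would: the job done as asked, in the order asked, and still so for the second after the job is handed in, with the robot touching nothing.
It also fails if it takes over 58 s, if anything falls off the work surface, if the arm or the gripper's body presses on something with over 40 N, if the wrist force passes 120 N, or if a joint passes its speed limit or range.

ROBOT

A 6-joint arm with a two-finger parallel gripper is mounted at the origin on the work surface. World frame = base frame: x ahead of the robot, y to its left, z up, the work surface at z = 0. Lengths are in mm, angles in degrees, forces in N, time in s.
With the tool pointing down it reaches from about 300 to 850 mm from the base axis. Payload 4.2 kg.
Tool frame: the origin (TCP) lies midway between the tips of the shut fingers; the grasp point (between the pads) lies 19 mm behind it (env.grip_depth is the distance from the TCP to the grasp point, in mm); z points along the fingers, y is the line along which they close (so a half turn about z gives the same grasp; the last joint's range is limited). The gripper opens to 91 mm and grips with 3 to 60 N. Pads are 32 mm wide; open, the fingers measure 118 mm over their backs; the gripper's body (76 mm by 178 mm) begins 60 mm behind the grasp point.
Start: joints at [65.432, 18.312, 89.639, -0, 72.044, -1.146], TCP at [228.571, 527.635, 213.976] pointing down, gripper open.
Joint ranges: [-177.97, 177.97], [-48.28, 115.42], [12.27, 149.76], [-77.06, 257.06], [2.81, 150.46], [-146.56, 146.56]. Speed limits (degrees/s): [147.25, 147.25, 180, 180, 180, 180].

INTERFACE

Orientations are given as [roll, pitch, yaw] about the fixed x, y, z axes, in that order (R = Rz(yaw) Ry(pitch) Rx(roll)).
In Python, from workcell import env, eyes gives the robot as it stands.
- The arm moves only by the tool send_rows, never from a script. Its argument "motion" is a list of rows, each a list of 7 numbers: the shift along the world's x, y, z normalised to -1 to 1, where 1 is 0.5 m, then the turn, a rotation vector about the world's x, y, z normalised to -1 to 1, where 1 is 60 degrees, then the opening, from -1 (shut) to 1 (fully open). A call has 1 to 20 rows; each row is the pose to reach, as a shift and turn from the pose commanded when the call began; what a row does not reach only later rows make up. A row lasts 1/8 s, in which the tool goes at most 62.5 mm and 10.7 degrees, less where a joint would pass 70% of its speed; a pose out of reach is approached as far as the arm can. A call with a number of a shift or a turn outside -1 to 1 is refused whole. A call with a gripper value outside its range is refused whole. The fingers move at their own pace and stop on an object; "squeeze" is the grip in N (left out, the last holds). Time passes only in rows, so rows that repeat a pose let the fingers close. It gives the time, the measured TCP pose, the force, the opening and the grip force at its end, in the units of the state.
- env.state(): the state, without advancing time (a new reading comes with each control period).
- eyes.grab_frame(name): name is "scene" or "top"; returns a dict with "pixels" (400x640x3 uint8, red, green, blue), "depth" (400x640 float32, mm along the optical axis (not along the pixel's ray), 0 where there is no reading), "fx", "fy", "cx", "cy" (pixels), "distortion" ([k1, k2, p1, p2, k3] as OpenCV has them; the pictures are not rectified), "R" (3x3) and "t" (3): a world point X has camera coordinates R X + t. Camera axes: x right, y down, z forward; pixel columns grow to the right and rows downward; lengths in mm; the calibration is good to about 2 mm. A picture is of the moment at which its call begins.
- env.job_done(): hands the job in; it is judged then, once.
The state is a dict: "time_s": time; "qpos": joint angles; "qvel": joint speeds; "effort": joint torques, N m; "ee_pos": TCP position; "ee_rot": TCP orientation; "force": force on the tool from outside, world axes, zero at the start; "torque": the same for the moment, N m; "gripper_width": finger opening in mm; "gripper_force": force on a finger pad.
Only numpy, scipy, OpenCV 4.12 (cv2) and the standard library are available. Lean on these libraries where they do the work, as an engineer would, in place of code of your own. Each camera call takes 0.05 s, during which the arm holds its last target. There are 200 camera calls.

## Working session

There is one attempt and no reset: what is moved stays moved. The work goes in short steps, Python scripts to look and compute and a tool call to move; the robot and the scene stay as the last step left them, time stands still between calls to the robot, and variables do not carry over. Pictures are saved under pics/ and viewed, at most 10 in all, crops included, and the job is handed in when it is done.

Besides the shell and the picture viewer there is one more tool, called after "Call:" as name(argument=value, ...), one argument or row to a line, values as JSON. send_rows: Moves the arm, as the interface text tells. Its arguments: {"type":"object","properties":{"motion":{"type":"array"},"squeeze":{"type":"number"}},"required":["motion"]}

```bash
ls; mkdir -p pics; cat > h.py <<'E'
import numpy as np, cv2
from workcell import env, eyes
def grab(n):
    f=eyes.grab_frame(n); f['K']=np.array([[f['fx'],0,f['cx']],[0,f['fy'],f['cy']],[0,0,1.]]); f['D']=np.array(f['distortion'],float)
    f['R']=np.array(f['R']);f['t']=np.array(f['t']); return f
def ray(f,uv):
    p=cv2.undistortPoints(np.array(uv,float).reshape(-1,1,2),f['K'],f['D']).reshape(-1,2)
    d=np.c_[p,np.ones(len(p))]@f['R']; return -f['R'].T@f['t'],d
def plane(f,uv,z):
    c,d=ray(f,uv); return c+d*((z-c[2])/d[:,2])[:,None]
def proj(f,X):
    return cv2.projectPoints(np.array(X,float).reshape(-1,1,3),cv2.Rodrigues(f['R'])[0],f['t'],f['K'],f['D'])[0].reshape(-1,2)
def depthpt(f,uv):
    c,d=ray(f,uv); uv=np.array(uv).reshape(-1,2).astype(int); return c+d*f['depth'][uv[:,1],uv[:,0]][:,None]
def tri(f,a,g,b):
    c1,d1=ray(f,[a]);c2,d2=ray(g,[b]);d1=d1[0];d2=d2[0]
    s=np.linalg.lstsq(np.c_[d1,-d2],c2-c1,rcond=None)[0]; p,q=c1+s[0]*d1,c2+s[1]*d2
    return (p+q)/2,np.linalg.norm(p-q)
def save(f,n,crop=None,s=1):
    im=f['pixels'][:,:,::-1]
    if crop: im=im[crop[1]:crop[3],crop[0]:crop[2]]
    cv2.imwrite('pics/'+n,cv2.resize(im,None,fx=s,fy=s,interpolation=cv2.INTER_CUBIC))
E
python3 - <<'E'
from h import *
for n in('scene','top'):
    f=grab(n); save(f,n+'0.png'); print(n,-f['R'].T@f['t'],f['R'].round(3).tolist(),f['fx'],f['D'])
    np.savez(n+'0.npz',**f)
print(env.state())
E
```

```text
pics
scene [1428.68797803 -248.90470174  919.56449824] [[0.238, 0.971, 0.02], [0.655, -0.145, -0.742], [-0.717, 0.19, -0.67]] 467.52734678374304 [-0.06264492  0.          0.          0.          0.        ]
top [ 334.74360243   -2.96770836 1275.26802498] [[0.021, -1.0, 0.022], [-0.986, -0.024, -0.167], [0.167, -0.019, -0.986]] 477.52752046849156 [-0.03267774  0.          0.          0.          0.        ]
{'time_s': 0.1, 'qpos': array([ 6.54320536e+01,  1.83470219e+01,  8.96966864e+01, -2.08324054e-03,
        7.20442601e+01, -1.14622535e+00]), 'qvel': array([ 0.16603139,  0.00095208, -0.21905634, -0.01800957,  0.05533458,
        0.05601684]), 'effort': array([ 4.18642694e-04, -4.13334632e+01, -2.32509381e+01,  7.29189254e-02,
        4.21779219e-02, -3.44709110e-05]), 'ee_pos': array([228.39320944, 527.22373337, 213.23243693]), 'ee_rot': array([-1.79912010e+02,  2.20664688e-04,  1.56578923e+02]), 'force': array([-0.4123819 ,  0.15117292, -0.43217489]), 'torque': array([-0.01801345,  0.01223883, -0.01963133]), 'gripper_force': 0.0, 'gripper_width': 91.29430526898992}
```

View pics/scene0.png

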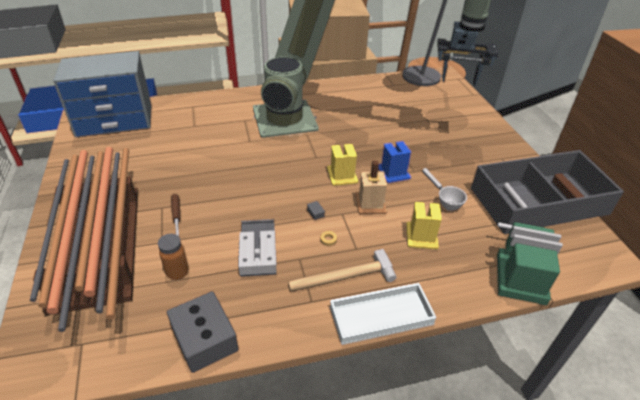

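View pics/top0.png

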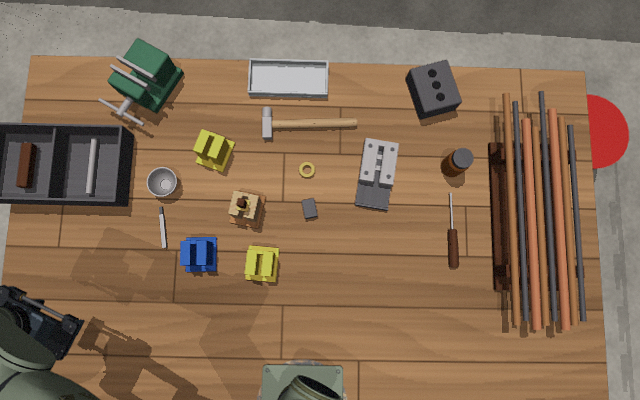

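The plain wooden stand holding the pick is at scene (373,190) and top (245,206). The fixture is at scene (257,248) and top (378,172), with the apron on its robot side. Things that could be mistaken for the stand are yellow at top (214,150) and (262,263), and blue at (199,254). The wooden one with the dark handle fits the description, so I'll check it in a close crop.

```bash
python3 - <<'E'
from h import *
def L(n): return dict(np.load(n+'0.npz'))
t=L('top');s=L('scene')
def c(f,x0,y0,x1,y1):
    return cv2.resize(f['pixels'][y0:y1,x0:x1,::-1],(400,300),interpolation=cv2.INTER_CUBIC)
a=np.vstack([np.hstack([c(t,205,180,285,240),c(t,336,130,416,220-30)]),np.hstack([c(s,333,150,413,210),c(s,217,215,297,275)])])
# also lower part of the fixture in top
a[300:,400:]=a[300:,400:]
cv2.imwrite('pics/crop1.png',a)
E
```

```text
(no output)
```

View pics/crop1.png

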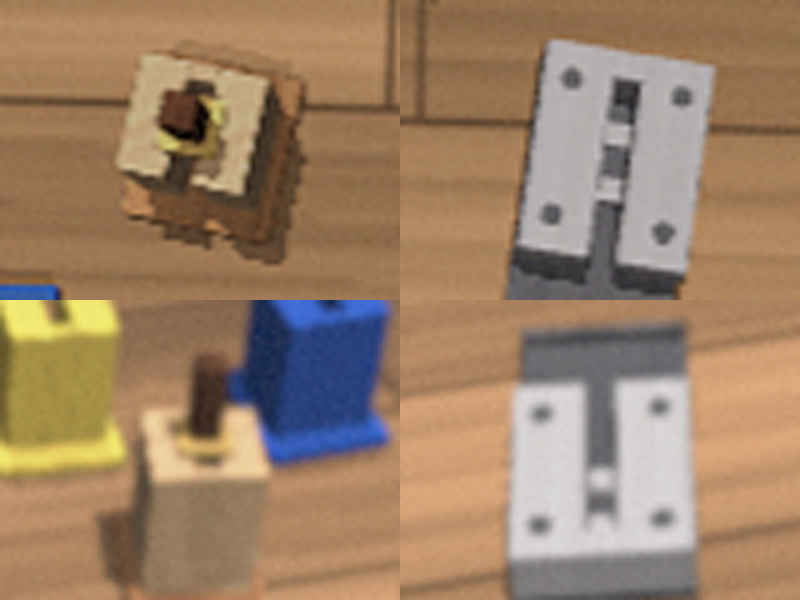

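The crop (5x) confirms it: the pick's dark handle on its brass collar is in the wood stand, at about top px (241,203), and the gap opens downward in the picture, toward the robot. The key's two bright ends are visible in the slit at about top px (380,157) and (378,168), with the eye between them. Next I'll measure both.

```bash
cat > m.py <<'E'
from h import *
def L(n): return dict(np.load(n+'0.npz'))
t=L('top');s=L('scene')
def cloud(f):
    v,u=np.mgrid[0:400,0:640]; uv=np.c_[u.ravel(),v.ravel()]
    return uv,depthpt(f,uv).reshape(400,640,3)
def big(m):
    cs,_=cv2.findContours(m.astype(np.uint8),cv2.RETR_EXTERNAL,cv2.CHAIN_APPROX_NONE); return max(cs,key=cv2.contourArea)
for n,f,fb,sb in(('top',t,(336,120,420,220),(215,180,285,240)),('scene',s,(217,210,300,280),(345,150,400,220))):
    uv,P=cloud(f); hsv=cv2.cvtColor(f['pixels'],cv2.COLOR_RGB2HSV)
    def box(b): m=np.zeros((400,640),bool); m[b[1]:b[3],b[0]:b[2]]=1; return m
    for nm,b,zn,mm in(('fix',fb,40,(hsv[...,2]>140)&(hsv[...,1]<60)),('stand',sb,96,None)):
        z=P[...,2]; B=box(b)
        dm=B&(abs(z-zn)<7)
        print(n,nm,'depth z med',np.median(z[dm]),dm.sum())
        m=B&mm if mm is not None else dm
        m=cv2.morphologyEx(m.astype(np.uint8),cv2.MORPH_CLOSE,np.ones((5,5)))
        c=big(m).reshape(-1,2)
        w=plane(f,c,zn)[:,:2].astype(np.float32)
        print('  minrect',[np.round(x,1) for x in cv2.minAreaRect(w)])
    # handle
    hm=box(sb)&(hsv[...,2]<105)&(P[...,2]>110)
    print(n,'handle',hm.sum(), P[hm].mean(0) if hm.any() else 0, P[hm][:,2].max() if hm.any() else 0)
    tm=box(sb)&(abs(P[...,2]-152)<5); print(' handle top',tm.sum(),P[tm].mean(0),np.argwhere(tm).mean(0)[::-1])
E
python3 m.py
```

```text
top fix depth z med 39.314644759893554 1227
  minrect [array([ 632.5, -189.7]), array([ 91.5, 114.6]), np.float64(81.8)]
top stand depth z med 95.82175546765325 453
  minrect [array([498.5, 158.8]), array([64.1, 60.4]), np.float64(79.2)]
top handle 73 [490.63734946 151.62156687 175.51011457] 1275.2680249798352
 handle top 57 [497.12337763 158.76795942 151.3857398 ] [239.61403509 201.52631579]
scene fix depth z med 41.314320336488095 1131
  minrect [array([ 632.4, -189. ]), array([ 93. , 121.5]), np.float64(81.2)]
scene stand depth z med 97.58708621229727 446
  minrect [array([502. , 158.7]), array([65.5, 69.7]), np.float64(79.1)]
scene handle 95 [505.1135531  155.55239985 134.81696784] 156.11666603308197
 handle top 42 [501.17887669 157.95410077 152.91045401] [375.30952381 162.54761905]
```

```bash
python3 - <<'E'
from h import *
def L(n): return dict(np.load(n+'0.npz'))
t=L('top');s=L('scene')
print('handle tri',tri(t,(239.6,201.5),s,(375.3,162.5)))
yaw=np.radians(-8.3); C=np.array([632.5,-189.4])
ex=np.array([np.cos(yaw),np.sin(yaw)]);ey=np.array([-ex[1],ex[0]]); M=C-57.5*ex; print('mouth',M,'ex',ex)
for n,f,ys in(('top',t,(-1,1,3)),('scene',s,(-2,0,2))):
    g=cv2.cvtColor(f['pixels'],cv2.COLOR_RGB2GRAY).astype(np.float32)
    xs=np.arange(0,104,2); tot=0
    for y in ys:
        X=np.array([[*(M+x*ex+y*ey),15] for x in xs]); p=proj(f,X).astype(np.float32)
        tot=tot+cv2.remap(g,p[:,0],p[:,1],cv2.INTER_LINEAR).ravel()
    print(n,[(int(x),int(v)) for x,v in zip(xs,tot/3)])
    # lateral slit profile on top plane x=20
    for x0 in(15,90):
        ys2=np.arange(-14,15,2); X=np.array([[*(M+x0*ex+y*ey),40] for y in ys2]);p=proj(f,X).astype(np.float32)
        print('  slit',x0,[(int(y),int(v)) for y,v in zip(ys2,cv2.remap(g,p[:,0],p[:,1],cv2.INTER_LINEAR).ravel())])
E
```

```text
handle tri (array([497.46247056, 159.26102471, 150.00383345]), np.float64(0.529716349529658))
mouth [ 575.60226713 -181.09951844] ex [ 0.98952579 -0.1443562 ]
top [(0, 81), (2, 81), (4, 84), (6, 91), (8, 98), (10, 97), (12, 98), (14, 102), (16, 103), (18, 100), (20, 99), (22, 97), (24, 100), (26, 99), (28, 94), (30, 95), (32, 96), (34, 95), (36, 90), (38, 138), (40, 181), (42, 177), (44, 168), (46, 167), (48, 167), (50, 145), (52, 117), (54, 97), (56, 100), (58, 100), (60, 101), (62, 102), (64, 101), (66, 95), (68, 106), (70, 166), (72, 177), (74, 176), (76, 176), (78, 175), (80, 160), (82, 129), (84, 103), (86, 97), (88, 99), (90, 101), (92, 79), (94, 62), (96, 67), (98, 69), (100, 70), (102, 71)]
  slit 15 [(-14, 176), (-12, 175), (-10, 160), (-8, 123), (-6, 86), (-4, 86), (-2, 93), (0, 96), (2, 95), (4, 90), (6, 112), (8, 142), (10, 170), (12, 177), (14, 178)]
  slit 90 [(-14, 175), (-12, 173), (-10, 164), (-8, 119), (-6, 70), (-4, 47), (-2, 53), (0, 58), (2, 59), (4, 56), (6, 97), (8, 141), (10, 179), (12, 178), (14, 176)]
scene [(0, 102), (2, 102), (4, 101), (6, 100), (8, 100), 
[... 166 characters left out ...]
40, 190), (42, 199), (44, 202), (46, 200), (48, 190), (50, 177), (52, 156), (54, 136), (56, 120), (58, 110), (60, 104), (62, 107), (64, 114), (66, 133), (68, 156), (70, 181), (72, 194), (74, 204), (76, 209), (78, 211), (80, 211), (82, 212), (84, 212), (86, 213), (88, 211), (90, 205), (92, 188), (94, 169), (96, 147), (98, 134), (100, 125), (102, 123)]
  slit 15 [(-14, 210), (-12, 205), (-10, 187), (-8, 155), (-6, 126), (-4, 108), (-2, 105), (0, 104), (2, 106), (4, 117), (6, 140), (8, 171), (10, 196), (12, 210), (14, 214)]
  slit 90 [(-14, 209), (-12, 207), (-10, 193), (-8, 171), (-6, 157), (-4, 159), (-2, 165), (0, 166), (2, 158), (4, 151), (6, 151), (8, 170), (10, 197), (12, 209), (14, 213)]
```

Checks hold: the fixture top comes out 115x91 at z≈40, and the key spans 37.5–82 in the slot, so it is 44 long with its centre at ≈60. The handle top is at z≈150. Now I'll move above the pick, with the fingers closing along the pick's x.

Call:
send_rows(
  motion=[
    [0.54,-0.737,0.0,0,0,-1,0.3],
    [0.54,-0.737,0.0,0,0,-1,0.3],
    [0.54,-0.737,0.0,0,0,-1,0.3],
    [0.54,-0.737,0.0,0,0,-1,0.3],
    [0.54,-0.737,0.0,0,0,-1,0.3],
    [0.54,-0.737,0.0,0,0,-1,0.3],
    [0.54,-0.737,0.0,0,0,-1,0.3],
    [0.54,-0.737,0.0,0,0,-1,0.3],
    [0.54,-0.737,0.0,0,0,-1,0.3],
    [0.54,-0.737,0.0,0,0,-1,0.3],
  ],
)

```text
time_s: 1.35
ee_pos: [497.6, 160.3, 213.8]
ee_rot: [-179.9, -0.0, 96.6]
force: [-0.8, 0.3, 1.1]
gripper_width: 59.5
gripper_force: 0.0
```

Call:
send_rows(
  motion=[
    [0,0,-0.06,0,0,-0.29,0.3],
    [0,0,-0.06,0,0,-0.29,0.3],
    [0,0,-0.06,0,0,-0.29,0.3],
    [0,0,-0.06,0,0,-0.29,0.3],
  ],
)

```text
time_s: 1.85
ee_pos: [498.3, 160.1, 184.4]
ee_rot: [180.0, -0.0, 79.4]
force: [-0.6, -0.1, -0.2]
gripper_width: 58.9
gripper_force: 0.0
```

Call:
send_rows(
  motion=[
    [0,0,-0.05,0,0,0,0.3],
    [0,0,-0.1,0,0,0,0.3],
    [0,0,-0.142,0,0,0,0.3],
    [0,0,-0.142,0,0,0,0.3],
  ],
)

```text
time_s: 2.35
ee_pos: [497.5, 159.2, 112.0]
ee_rot: [-179.9, 0.1, 79.3]
force: [0.5, -0.1, 0.8]
gripper_width: 59.4
gripper_force: 0.0
```

```bash
python3 - <<'E'
from h import *
f=grab('scene'); save(f,'grasp.png',(310,80,450,220),4)
E
```

```text
(no output)
```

View pics/grasp.png

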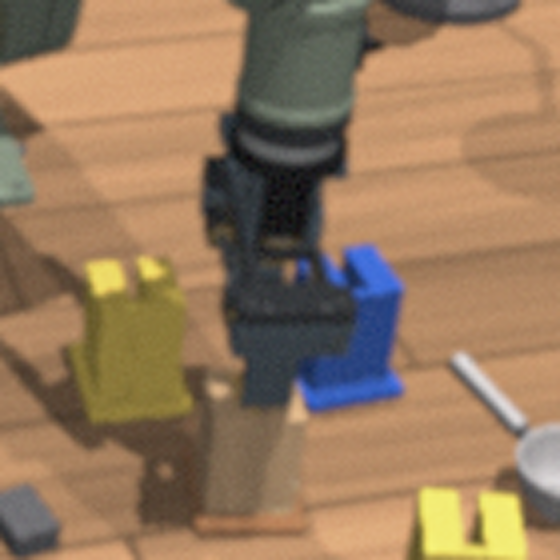

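The picture shows the near finger in front of the handle and centred on the wood stand, at crop (268,370), with nothing touched. Closing the grip now.

Call:
send_rows(
  motion=[
    [0,0,0,0,0,0,-1],
    [0,0,0,0,0,0,-1],
    [0,0,0,0,0,0,-1],
    [0,0,0,0,0,0,-1],
    [0,0,0,0,0,0,-1],
    [0,0,0,0,0,0,-1],
  ],
  squeeze=50,
)

```text
time_s: 3.15
ee_pos: [498.7, 159.1, 113.1]
ee_rot: [180.0, -0.0, 79.2]
force: [-0.5, -0.8, 1.2]
gripper_width: 17.7
gripper_force: 50.0
```

Call:
send_rows(
  motion=[
    [0,0,0.02,0,0,0,-1],
    [0,0,0.05,0,0,0,-1],
    [0,0,0.1,0,0,0,-1],
    [0,0,0.15,0,0,0,-1],
    [0,0,0.2,0,0,0,-1],
    [0,0,0.2,0,0,0,-1],
  ],
)

```text
time_s: 3.9
ee_pos: [500.0, 159.6, 215.7]
ee_rot: [179.7, -0.2, 79.2]
force: [-0.0, -0.2, -0.7]
gripper_width: 17.8
gripper_force: 50.0
```

```bash
python3 - <<'E'
from h import *
f=grab('scene'); save(f,'lift.png',(310,80,450,220),4)
print(env.state()['ee_pos'],env.state()['force'])
c=env.state()['ee_pos']
for d in (17,37,71,93): print(d,(proj(f,[[c[0],c[1],c[2]-d]])[0]-[310,80])*4)
E
```

```text
[498.93597928 159.24588483 213.97536736] [ 0.09849662  0.09136907 -1.96063981]
17 [268.87704208 274.78706039]
37 [265.69625879 299.21298428]
71 [260.42961449 339.57611167]
93 [257.11316699 364.94194261]
```

View pics/lift.png

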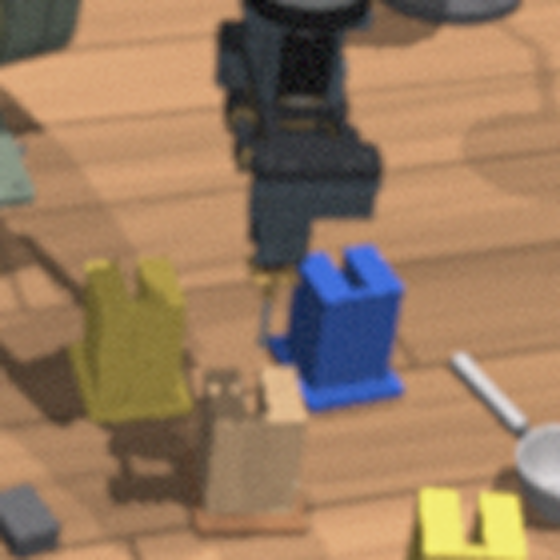

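The pick hangs straight from the gripper, with its shank at crop (266,270–345), and its toe looks about 57 below the collar. Next I'll travel over the eye.

Call:
send_rows(
  motion=[
    [0.03,-0.075,0,0,0,0.042,-1],
    [0.09,-0.23,0,0,0,0.042,-1],
    [0.15,-0.38,0,0,0,0.042,-1],
    [0.21,-0.53,0,0,0,0.042,-1],
    [0.25,-0.635,0,0,0,0.042,-1],
    [0.27,-0.685,0,0,0,0.042,-1],
    [0.277,-0.702,-0.06,0,0,0.042,-1],
    [0.277,-0.702,-0.12,0,0,0.042,-1],
    [0.277,-0.702,-0.14,0,0,0.042,-1],
    [0.277,-0.702,-0.14,0,0,0.042,-1],
    [0.277,-0.702,-0.14,0,0,0.042,-1],
  ],
)

```text
time_s: 5.32
ee_pos: [637.8, -191.6, 144.3]
ee_rot: [179.9, 0.0, 81.7]
force: [-0.5, -0.3, -1.6]
gripper_width: 17.6
gripper_force: 50.0
```

```bash
python3 - <<'E'
from h import *
f=grab('scene'); g=grab('top'); np.savez('s2.npz',**f); np.savez('t2.npz',**g)
s=env.state(); c=s['ee_pos']; print(c,s['force'],s['torque'])
a=cv2.resize(f['pixels'][195:285,200:320,::-1],(800,600),interpolation=cv2.INTER_CUBIC)
k=800/120
for d in (17,37,71,93): print(d,(proj(f,[[c[0],c[1],c[2]-d]])[0]-[200,195])*k)
yaw=np.radians(-8.3);M=np.array([575.6,-181.1]);ex=np.array([np.cos(yaw),np.sin(yaw)]);ey=np.array([-ex[1],ex[0]])
for x in(40,62.5): print('fix',x,(proj(f,[[*(M+x*ex-1.5*ey),15]])[0]-[200,195])*k)
cv2.imwrite('pics/over.png',a)
E
```

```text
[ 637.79946094 -191.68012397  144.53271351] [ 0.44861801 -1.08888662 -1.07845086] [-0.10310436  0.00327127 -0.0281574 ]
17 [358.20456103 198.02661652]
37 [362.11516465 237.08862086]
71 [368.56946425 301.37038005]
93 [372.62061981 341.59878728]
fix 40 [378.9297788  360.88122857]
fix 62.5 [379.11034212 405.0066072 ]
```

View pics/over.png

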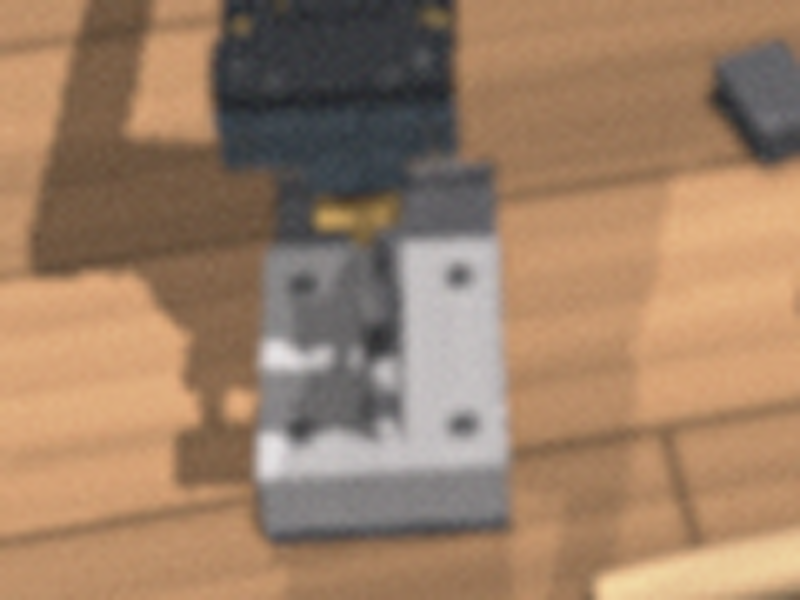

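The tube is at (365,235) against 362 predicted, and the slit centre is at (380,380) against 379 predicted, so the pick is aligned over the slit. Now I'll feel downward.

Call:
send_rows(
  motion=[
    [0,0,-0.02,0,0,0,-1],
    [0,0,-0.04,0,0,0,-1],
    [0,0,-0.06,0,0,0,-1],
    [0,0,-0.07,0,0,0,-1],
    [0,0,-0.076,0,0,0,-1],
    [0,0,-0.076,0,0,0,-1],
  ],
)

```text
time_s: 6.18
ee_pos: [637.1, -191.9, 104.8]
ee_rot: [-180.0, -0.0, 81.7]
force: [0.3, 0.0, -0.9]
gripper_width: 17.6
gripper_force: 50.0
```

Call:
send_rows(
  motion=[
    [0,0,-0.004,0,0,0,-1],
    [0,0,-0.008,0,0,0,-1],
    [0,0,-0.008,0,0,0,-1],
  ],
)

```text
time_s: 6.55
ee_pos: [637.0, -191.8, 100.9]
ee_rot: [-180.0, -0.0, 81.7]
force: [-0.4, 0.5, -0.7]
gripper_width: 17.5
gripper_force: 50.0
```

Call:
send_rows(
  motion=[
    [0,0,-0.004,0,0,0,-1],
    [0,0,-0.008,0,0,0,-1],
    [0,0,-0.008,0,0,0,-1],
  ],
)

```text
time_s: 6.92
ee_pos: [636.9, -191.8, 96.7]
ee_rot: [-180.0, -0.0, 81.7]
force: [-0.7, 0.1, -0.7]
gripper_width: 17.9
gripper_force: 50.0
```

Call:
send_rows(
  motion=[
    [0,0,-0.004,0,0,0,-1],
    [0,0,-0.008,0,0,0,-1],
    [0,0,-0.008,0,0,0,-1],
  ],
)

```text
time_s: 7.3
ee_pos: [636.9, -191.8, 92.7]
ee_rot: [-180.0, -0.0, 81.7]
force: [0.1, 0.4, -1.7]
gripper_width: 17.7
gripper_force: 50.0
```

Call:
send_rows(
  motion=[
    [0,0,-0.003,0,0,0,-1],
    [0,0,-0.004,0,0,0,-1],
    [0,0,-0.004,0,0,0,-1],
  ],
)

```text
time_s: 7.68
ee_pos: [637.1, -191.9, 91.0]
ee_rot: [180.0, 0.0, 81.7]
force: [-0.9, -0.2, -0.1]
gripper_width: 17.8
gripper_force: 50.0
```

Call:
send_rows(
  motion=[
    [0,0,-0.002,0,0,0,-1],
    [0,0,-0.004,0,0,0,-1],
    [0,0,-0.004,0,0,0,-1],
  ],
)

```text
time_s: 8.05
ee_pos: [637.0, -191.9, 88.9]
ee_rot: [-180.0, -0.0, 81.7]
force: [0.5, 0.1, -0.6]
gripper_width: 17.9
gripper_force: 50.0
```

Call:
send_rows(
  motion=[
    [0,0,-0.002,0,0,0,-1],
    [0,0,-0.003,0,0,0,-1],
    [0,0,-0.003,0,0,0,-1],
  ],
)

```text
time_s: 8.43
ee_pos: [637.2, -191.9, 88.7]
ee_rot: [179.9, 0.0, 81.7]
force: [-1.9, 1.2, 5.9]
gripper_width: 17.5
gripper_force: 50.0
```

Contact is at TCP z 88.7. To tell the slot floor from the key's top, I'll lift 0.7 mm and draw gently. Resistance would mean the toe is in the eye.

Call:
send_rows(
  motion=[
    [0,0,0.0014,0,0,0,-1],
    [-0.002,0.0003,0.0014,0,0,0,-1],
    [-0.004,0.0006,0.0014,0,0,0,-1],
    [-0.004,0.0006,0.0014,0,0,0,-1],
  ],
)

```text
time_s: 8.93
ee_pos: [636.3, -191.8, 88.8]
ee_rot: [179.8, 0.0, 81.7]
force: [2.6, -0.7, 4.5]
gripper_width: 17.9
gripper_force: 50.0
```

Call:
send_rows(
  motion=[
    [-0.002,0.0003,0,0,0,0,-1],
    [-0.004,0.0006,0,0,0,0,-1],
    [-0.004,0.0006,0,0,0,0,-1],
  ],
)

```text
time_s: 9.3
ee_pos: [634.0, -191.5, 88.7]
ee_rot: [179.9, 0.0, 81.7]
force: [4.3, -0.7, 5.5]
gripper_width: 17.7
gripper_force: 50.0
```

Call:
send_rows(
  motion=[
    [-0.002,0.0003,0,0,0,0,-1],
    [-0.004,0.0006,0,0,0,0,-1],
    [-0.004,0.0006,0,0,0,0,-1],
  ],
)

```text
time_s: 9.68
ee_pos: [633.3, -191.5, 88.8]
ee_rot: [179.7, 0.0, 81.7]
force: [6.1, -0.3, 3.3]
gripper_width: 17.5
gripper_force: 50.0
```

Call:
send_rows(
  motion=[
    [0,0,0.003,0,0,0,-1],
    [-0.004,0.0006,0.003,0,0,0,-1],
    [-0.008,0.0012,0.003,0,0,0,-1],
    [-0.008,0.0012,0.003,0,0,0,-1],
  ],
)

```text
time_s: 10.18
ee_pos: [628.2, -190.7, 89.0]
ee_rot: [179.9, 0.0, 81.7]
force: [6.1, -1.1, -0.3]
gripper_width: 17.5
gripper_force: 50.0
```

Vertical force is gone and the draw force is a steady 6 N while moving 5 mm, so the toe has the eye and the key is sliding. Drawing on along the slot.

Call:
send_rows(
  motion=[
    [-0.004,0.0006,0,0,0,0,-1],
    [-0.008,0.0012,0,0,0,0,-1],
    [-0.012,0.0017,0,0,0,0,-1],
    [-0.016,0.0023,0,0,0,0,-1],
    [-0.02,0.0029,0,0,0,0,-1],
  ],
)

```text
time_s: 10.8
ee_pos: [618.4, -189.3, 89.1]
ee_rot: [179.8, 0.0, 81.7]
force: [7.0, -1.1, -1.1]
gripper_width: 17.8
gripper_force: 50.0
```

Call:
send_rows(
  motion=[
    [-0.004,0.0006,0,0,0,0,-1],
    [-0.008,0.0012,0,0,0,0,-1],
    [-0.012,0.0017,0,0,0,0,-1],
    [-0.016,0.0023,0,0,0,0,-1],
    [-0.02,0.0029,0,0,0,0,-1],
  ],
)

```text
time_s: 11.42
ee_pos: [608.5, -187.7, 89.1]
ee_rot: [179.8, 0.0, 81.7]
force: [6.6, -0.6, -0.4]
gripper_width: 17.5
gripper_force: 50.0
```

Call:
send_rows(
  motion=[
    [-0.004,0.0006,0,0,0,0,-1],
    [-0.008,0.0012,0,0,0,0,-1],
    [-0.012,0.0017,0,0,0,0,-1],
    [-0.016,0.0023,0,0,0,0,-1],
    [-0.02,0.0029,0,0,0,0,-1],
  ],
)

```text
time_s: 12.05
ee_pos: [598.5, -186.1, 89.1]
ee_rot: [179.8, -0.0, 81.7]
force: [7.2, -0.9, -0.2]
gripper_width: 17.9
gripper_force: 50.0
```

Call:
send_rows(
  motion=[
    [-0.003,0.0004,0,0,0,0,-1],
    [-0.006,0.0008,0,0,0,0,-1],
    [-0.009,0.0013,0,0,0,0,-1],
    [-0.012,0.0017,0,0,0,0,-1],
    [-0.016,0.0023,0,0,0,0,-1],
    [-0.02,0.0029,0,0,0,0,-1],
  ],
)

```text
time_s: 12.8
ee_pos: [586.4, -184.4, 89.3]
ee_rot: [-179.9, -0.0, 81.7]
force: [0.4, 0.3, -1.0]
gripper_width: 17.7
gripper_force: 50.0
```

Call:
send_rows(
  motion=[
    [-0.004,0.0006,0,0,0,0,-1],
    [-0.008,0.0012,0,0,0,0,-1],
    [-0.012,0.0017,0,0,0,0,-1],
    [-0.016,0.0023,0,0,0,0,-1],
    [-0.02,0.0029,0,0,0,0,-1],
  ],
)

```text
time_s: 13.42
ee_pos: [576.9, -183.1, 89.7]
ee_rot: [180.0, 0.0, 81.7]
force: [-0.4, -0.5, -0.3]
gripper_width: 17.6
gripper_force: 50.0
```

Call:
send_rows(
  motion=[
    [-0.005,0.0007,0,0,0,0,-1],
    [-0.01,0.0015,0,0,0,0,-1],
    [-0.015,0.0022,0,0,0,0,-1],
    [-0.02,0.0029,0,0,0,0,-1],
    [-0.025,0.0036,0,0,0,0,-1],
    [-0.03,0.0044,0,0,0,0,-1],
    [-0.035,0.0051,0,0,0,0,-1],
    [-0.04,0.0058,0,0,0,0,-1],
    [-0.045,0.0065,0,0,0,0,-1],
    [-0.05,0.0073,0,0,0,0,-1],
  ],
)

```text
time_s: 14.68
ee_pos: [551.9, -179.5, 89.7]
ee_rot: [180.0, 0.0, 81.7]
force: [0.1, -0.2, -0.9]
gripper_width: 17.5
gripper_force: 50.0
```

```bash
python3 - <<'E'
from h import *
f=grab('scene');g=grab('top')
a=np.hstack([cv2.resize(f['pixels'][200:280,220:300,::-1],(400,400),interpolation=cv2.INTER_CUBIC),cv2.resize(g['pixels'][140:220,335:415,::-1],(400,400),interpolation=cv2.INTER_CUBIC)])
cv2.imwrite('pics/apron.png',a)
s=env.state();print(s['ee_pos'],s['force'])
E
```

```text
[ 551.69509847 -179.39986766   89.68530126] [ 0.48423096 -0.81543559 -1.48268107]
```

View pics/apron.png

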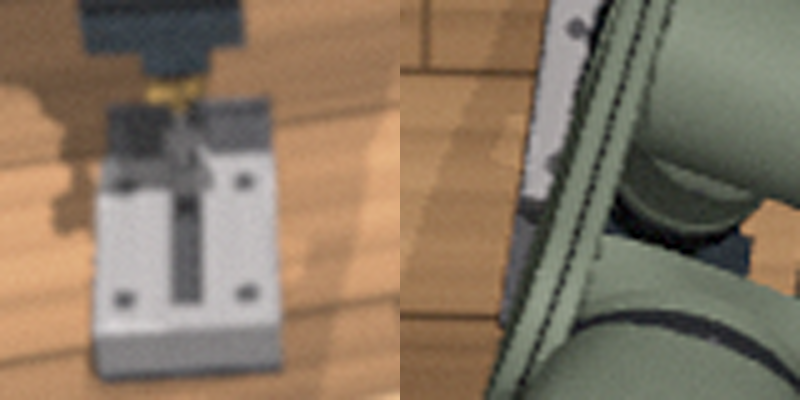

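The scene view shows the slot empty from (187,200) to (187,300), with the key's end at the mouth under the shank at (185,150), so it is following onto the apron. Drawing on to the lip in small steps.

Call:
send_rows(
  motion=[
    [-0.004,0.0006,0,0,0,0,-1],
    [-0.008,0.0012,0,0,0,0,-1],
    [-0.012,0.0017,0,0,0,0,-1],
    [-0.016,0.0023,0,0,0,0,-1],
    [-0.02,0.0029,0,0,0,0,-1],
    [-0.023,0.0033,0,0,0,0,-1],
    [-0.023,0.0033,0,0,0,0,-1],
  ],
)

```text
time_s: 15.65
ee_pos: [540.4, -177.8, 89.7]
ee_rot: [-180.0, -0.0, 81.7]
force: [-0.4, 1.4, 0.1]
gripper_width: 17.6
gripper_force: 50.0
```

Call:
send_rows(
  motion=[
    [-0.002,0.0003,0,0,0,0,-1],
    [-0.004,0.0006,0,0,0,0,-1],
    [-0.004,0.0006,0,0,0,0,-1],
  ],
)

```text
time_s: 16.02
ee_pos: [538.4, -177.5, 89.7]
ee_rot: [-180.0, -0.0, 81.7]
force: [-0.1, 0.2, -1.6]
gripper_width: 18.1
gripper_force: 50.0
```

Call:
send_rows(
  motion=[
    [-0.002,0.0003,0,0,0,0,-1],
    [-0.004,0.0006,0,0,0,0,-1],
    [-0.004,0.0006,0,0,0,0,-1],
  ],
)

```text
time_s: 16.4
ee_pos: [537.3, -177.4, 90.0]
ee_rot: [179.9, 0.0, 81.7]
force: [2.0, -0.8, -2.2]
gripper_width: 17.9
gripper_force: 50.0
```

Call:
send_rows(
  motion=[
    [-0.0015,0.0002,0,0,0,0,-1],
    [-0.003,0.0004,0,0,0,0,-1],
    [-0.003,0.0004,0,0,0,0,-1],
  ],
)

```text
time_s: 16.77
ee_pos: [536.8, -177.4, 90.3]
ee_rot: [179.8, 0.0, 81.7]
force: [5.4, 0.2, -1.7]
gripper_width: 17.8
gripper_force: 50.0
```

The key is against the lip: contact came at x≈537.5 against 537.0 expected, with force rising to 5 N. Next I'll centre the toe in the eye and lift straight out.

Call:
send_rows(
  motion=[
    [0.004,-0.0006,0,0,0,0,-1],
    [0.008,-0.0012,0,0,0,0,-1],
    [0.012,-0.0017,0,0,0,0,-1],
    [0.012,-0.0017,0,0,0,0,-1],
    [0.012,-0.0017,0.006,0,0,0,-1],
    [0.012,-0.0017,0.012,0,0,0,-1],
    [0.012,-0.0017,0.02,0,0,0,-1],
    [0.012,-0.0017,0.02,0,0,0,-1],
  ],
)

```text
time_s: 17.77
ee_pos: [541.3, -178.0, 100.2]
ee_rot: [179.9, 0.0, 81.7]
force: [-0.0, 0.5, -0.3]
gripper_width: 17.5
gripper_force: 50.0
```

Call:
send_rows(
  motion=[
    [0,0,0.03,0,0,0,-1],
    [0,0,0.09,0,0,0,-1],
    [0,0,0.16,0,0,0,-1],
    [0,0,0.22,0,0,0,-1],
    [0,0,0.23,0,0,0,-1],
    [0,0,0.23,0,0,0,-1],
  ],
)

```text
time_s: 18.52
ee_pos: [540.8, -177.8, 214.5]
ee_rot: [-180.0, -0.0, 81.7]
force: [1.0, -0.3, -1.8]
gripper_width: 17.5
gripper_force: 50.0
```

```bash
python3 - <<'E'
from h import *
f=grab('scene');g=grab('top'); np.savez('s3.npz',**f); np.savez('t3.npz',**g)
a=np.hstack([cv2.resize(f['pixels'][200:280,220:300,::-1],(400,400),interpolation=cv2.INTER_CUBIC),cv2.resize(g['pixels'][140:220,335:415,::-1],(400,400),interpolation=cv2.INTER_CUBIC)])
cv2.imwrite('pics/lip.png',a)
s=env.state();print(s['ee_pos'],s['force'],s['ee_rot'])
yaw=np.radians(-8.3);M=np.array([575.6,-181.1]);ex=np.array([np.cos(yaw),np.sin(yaw)]);ey=np.array([-ex[1],ex[0]])
for x,y in((-16,11),(-16,-11),(-60,11),(-60,-11)): print(x,y,(proj(f,[[*(M+x*ex+(y-1.5)*ey),15]])[0]-[220,200])*5)
E
```

```text
[ 540.26931039 -177.58223145  213.27939972] [ 0.94601906  0.7106651  -1.03578458] [-1.79849396e+02 -2.94045574e-02  8.17003508e+01]
-16 11 [204.634074   165.93248174]
-16 -11 [163.15607011 168.18161502]
-60 11 [203.92300384 107.7557446 ]
-60 -11 [163.4911812  109.88067656]
```

View pics/lip.png

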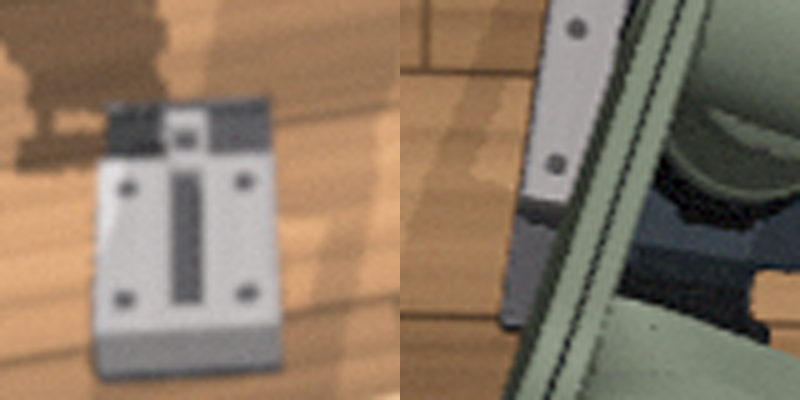

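The key lies flat and straight on the apron against the lip, at crop (163–207, 108–157), matching the predicted outline. Returning the pick to above the stand.

Call:
send_rows(
  motion=[
    [-0.01,0.075,0,0,0,-0.042,-1],
    [-0.028,0.22,0,0,0,-0.042,-1],
    [-0.045,0.36,0,0,0,-0.042,-1],
    [-0.063,0.5,0,0,0,-0.042,-1],
    [-0.076,0.6,0,0,0,-0.042,-1],
    [-0.082,0.65,0,0,0,-0.042,-1],
    [-0.085,0.674,0,0,0,-0.042,-1],
    [-0.085,0.674,0,0,0,-0.042,-1],
    [-0.085,0.674,0,0,0,-0.042,-1],
    [-0.085,0.674,0,0,0,-0.042,-1],
  ],
)

```text
time_s: 19.88
ee_pos: [498.8, 157.9, 214.6]
ee_rot: [-180.0, 0.0, 79.1]
force: [-0.3, 0.5, 0.4]
gripper_width: 17.8
gripper_force: 50.0
```

Call:
send_rows(
  motion=[
    [0,0,-0.02,0,0,0,-1],
    [0,0,-0.05,0,0,0,-1],
    [0,0,-0.05,0,0,0,-1],
  ],
)

```text
time_s: 20.25
ee_pos: [497.3, 158.6, 187.7]
ee_rot: [-179.8, 0.1, 79.2]
force: [0.6, -0.1, -1.3]
gripper_width: 17.3
gripper_force: 50.0
```

```bash
python3 - <<'E'
from h import *
f=grab('scene')
save(f,'back.png',(330,130,420,220),6)
s=env.state();print(s['ee_pos'],s['force'],s['ee_rot']); c=s['ee_pos']
for d in (17,37,70): print(d,(proj(f,[[c[0],c[1],c[2]-d]])[0]-[330,130])*6)
yaw=np.radians(-10.8);M=np.array([499,158.8]);ex=np.array([np.cos(yaw),np.sin(yaw)]);ey=np.array([-ex[1],ex[0]])
print('seat',(proj(f,[[*M,96]])[0]-[330,130])*6)
E
```

```text
[497.98733105 158.87811865 188.62088765] [-5.67130467e-01  4.35126537e-04 -1.15691179e-01] [-1.79891205e+02  5.89520238e-02  7.91704600e+01]
17 [275.79761012 157.34649564]
37 [271.16129995 193.0155461 ]
70 [263.70520438 250.26965676]
seat [259.28169702 289.79201126]
```

View pics/back.png

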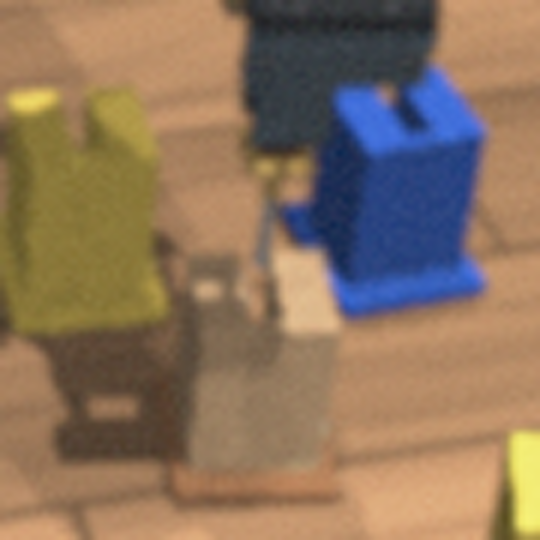

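The shank is at (263,250) against 264 predicted, directly over the gap at (258,290). Lowering gently.

Call:
send_rows(
  motion=[
    [0,0,-0.015,0,0,0,-1],
    [0,0,-0.03,0,0,0,-1],
    [0,0,-0.045,0,0,0,-1],
    [0,0,-0.05,0,0,0,-1],
  ],
)

```text
time_s: 20.8
ee_pos: [498.2, 159.0, 164.0]
ee_rot: [-179.9, 0.0, 79.2]
force: [-0.2, 0.0, -1.2]
gripper_width: 17.8
gripper_force: 50.0
```

Call:
send_rows(
  motion=[
    [0,0,-0.02,0,0,0,-1],
    [0,0,-0.04,0,0,0,-1],
    [0,0,-0.06,0,0,0,-1],
    [0,0,-0.08,0,0,0,-1],
    [0,0,-0.094,0,0,0,-1],
    [0,0,-0.094,0,0,0,-1],
  ],
)

```text
time_s: 21.55
ee_pos: [498.2, 159.0, 117.0]
ee_rot: [-179.9, 0.0, 79.2]
force: [-0.2, -0.0, -0.7]
gripper_width: 18.1
gripper_force: 50.0
```

Call:
send_rows(
  motion=[
    [0,0,-0.003,0,0,0,-1],
    [0,0,-0.007,0,0,0,-1],
    [0,0,-0.007,0,0,0,-1],
  ],
)

```text
time_s: 21.92
ee_pos: [498.6, 159.1, 114.2]
ee_rot: [180.0, -0.0, 79.2]
force: [-0.5, -0.1, -0.8]
gripper_width: 17.7
gripper_force: 50.0
```

Call:
send_rows(
  motion=[
    [0,0,-0.002,0,0,0,-1],
    [0,0,-0.003,0,0,0,-1],
    [0,0,-0.003,0,0,0,-1],
  ],
)

```text
time_s: 22.3
ee_pos: [498.7, 159.2, 113.1]
ee_rot: [180.0, -0.0, 79.2]
force: [-0.8, 0.5, 2.8]
gripper_width: 17.9
gripper_force: 50.0
```

The collar is seated, with contact at the original height. Releasing and rising clear.

Call:
send_rows(
  motion=[
    [0,0,0,0,0,0,0.3],
    [0,0,0,0,0,0,0.3],
    [0,0,0,0,0,0,0.3],
    [0,0,0,0,0,0,0.3],
    [0,0,0,0,0,0,0.3],
  ],
)

```text
time_s: 22.92
ee_pos: [498.6, 159.2, 112.6]
ee_rot: [180.0, -0.0, 79.2]
force: [-0.3, -1.1, -1.1]
gripper_width: 59.2
gripper_force: 0.0
```

Call:
send_rows(
  motion=[
    [0,0,0.02,0,0,0,0.3],
    [0,0,0.06,0,0,0,0.3],
    [0,0,0.12,0,0,0,0.3],
    [0,0,0.2,0,0,0,0.3],
    [-0.05,0.1,0.2,0,0,0,0.3],
    [-0.15,0.25,0.2,0,0,0,0.3],
    [-0.2,0.35,0.2,0,0,0,0.3],
    [-0.24,0.4,0.2,0,0,0,0.3],
    [-0.24,0.4,0.2,0,0,0,0.3],
    [-0.24,0.4,0.2,0,0,0,0.3],
  ],
)

```text
time_s: 24.18
ee_pos: [378.8, 358.8, 213.1]
ee_rot: [179.9, 0.0, 79.2]
force: [0.3, -0.5, -0.5]
gripper_width: 59.5
gripper_force: 0.0
```

```bash
python3 - <<'E'
from h import *
f=grab('scene');g=grab('top')
def c(f,x0,y0,x1,y1):
    return cv2.resize(f['pixels'][y0:y1,x0:x1,::-1],(400,300),interpolation=cv2.INTER_CUBIC)
a=np.vstack([np.hstack([c(g,205,180,285,240),c(g,336,160,416,220)]),np.hstack([c(f,333,150,413,210),c(f,217,215,297,275)])])
cv2.imwrite('pics/final.png',a)
yaw=np.radians(-8.3);M=np.array([575.6,-181.1]);ex=np.array([np.cos(yaw),np.sin(yaw)]);ey=np.array([-ex[1],ex[0]])
gr=cv2.cvtColor(g['pixels'],cv2.COLOR_RGB2GRAY).astype(np.float32)
for y in(-6,-1.5,3):
    xs=np.arange(-68,-8,2);p=proj(g,[[*(M+x*ex+y*ey),15] for x in xs]).astype(np.float32)
    print(y,[(int(x),int(v)) for x,v in zip(xs,cv2.remap(gr,p[:,0],p[:,1],1).ravel())])
print(env.state()['time_s'],env.state()['force'])
E
```

```text
-6 [(-68, 39), (-66, 63), (-64, 94), (-62, 108), (-60, 144), (-58, 172), (-56, 186), (-54, 182), (-52, 182), (-50, 182), (-48, 172), (-46, 113), (-44, 104), (-42, 102), (-40, 101), (-38, 103), (-36, 97), (-34, 87), (-32, 88), (-30, 110), (-28, 151), (-26, 188), (-24, 184), (-22, 182), (-20, 182), (-18, 182), (-16, 133), (-14, 108), (-12, 99), (-10, 99)]
-1.5 [(-68, 51), (-66, 56), (-64, 85), (-62, 110), (-60, 127), (-58, 176), (-56, 186), (-54, 182), (-52, 180), (-50, 182), (-48, 156), (-46, 113), (-44, 99), (-42, 99), (-40, 100), (-38, 99), (-36, 100), (-34, 98), (-32, 96), (-30, 97), (-28, 162), (-26, 188), (-24, 183), (-22, 181), (-20, 182), (-18, 172), (-16, 143), (-14, 104), (-12, 95), (-10, 99)]
3 [(-68, 54), (-66, 49), (-64, 99), (-62, 115), (-60, 142), (-58, 190), (-56, 187), (-54, 183), (-52, 181), (-50, 183), (-48, 164), (-46, 130), (-44, 94), (-42, 92), (-40, 103), (-38, 113), (-36, 117), (-34, 113), (-32, 103), (-30, 114), (-28, 178), (-26, 183), (-24, 184), (-22, 183), (-20, 181), (-18, 174), (-16, 145), (-14, 95), (-12, 98), (-10, 88)]
24.275 [ 0.40993342 -1.11014979 -0.05100626]
```

View pics/final.png

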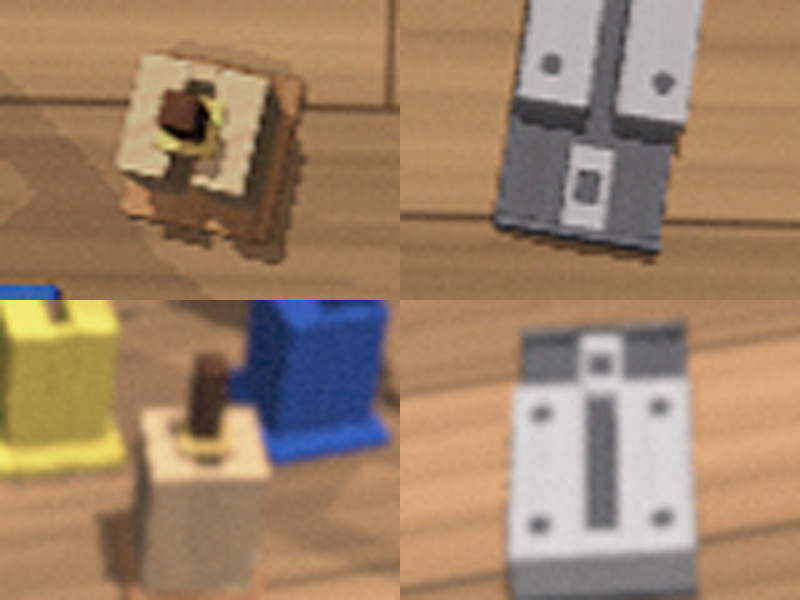

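The key spans x −60 to −16 in the fixture frame, flat and square against the lip at final crop (588,188). The pick stands upright in its stand at (183,115), just as it did at the start. Handing in.

```bash
python3 -c "
from h import *
print(env.job_done())"
```

```text
the job is handed in; nothing more can be done
None
```

The job is handed in: the key lies flat against the front lip and the pick is back upright in its stand, after about 24 s with measured forces up to about 7 N; the hand-in returned no verdict.

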